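Isolate and pull the blown fuse carrier

TASK

One of the two fuse units has a blown fuse: the indicator pin on top of its carrier stands up. Throw that unit's isolator lever all the way over to the right (off), and only then pinch the carrier's two side catches together and lift it upright out of its housing, finishing while you hold it still in the gripper, catches pinched, its underside at least 10 cm above the worktop. Leave the other unit switched on with its carrier in place, and do not disturb the things lying about.

Things in the scene. Friction and masses are not known exactly. Their poses are not given: they have to be found in the camera images.
- blown_unit: The unit that holds the blown carrier: fixed grey fuse unit, 175 (x) by 84 mm (y). Origin: middle of the fuse bay, at worktop height; x away from the robot, y to the left (turned up to 20 degrees). Bay housing 34 mm high, opening 42 (x) by 56 mm (y). Isolator block, 30 mm high, at x -105 to -39, y -33 to 33 mm; terminal block, 24 mm high, to x +52 mm.
- blown_carrier: loose fuse carrier, 0.11 kg, axes as its unit's. Origin: middle of its underside, 4 mm above the worktop when seated. White body 39 (x) by 29 (y), 62 mm high; black spring catches on its +y and -y sides. Locked unless both are pressed in over 4.5 mm; clear of the housing after 30 mm straight up. Black indicator pin, 10 mm thick, stands 20 mm up from its top (blown).
- blown_lever (a joint): isolator lever of the blown unit, black toggle. Hinge along the unit's x, at x -72, y 0, 30 mm above the worktop. 0 = on, leaning 0.6 rad left (+y); 1.2 = off, leaning 0.6 rad right (-y). Bar 9 mm thick, 15 mm knob. Friction 0.06 N m (2 N at the knob); stays where left.
- blown_lever_tip (a point): free end of the lever of the blown unit, on the knob's axis, 40 mm from the hinge.
- blown_catch_left (a joint): left (+y) catch of the blown unit: 0 = sprung out and locked, grows as it is pressed in (m), stop at 0.0065. Spring 2 N when out, 5 N at the stop.
- blown_tab_left (a point): middle of the outer face of the left (+y) catch's finger tab on the blown unit, 58 mm above the worktop when seated: the place to press. The tab is 26 mm wide (x), from 36 to 72 mm above the worktop; the two outer faces are 54 mm apart free, 41 mm pinched to the stops.
- blown_catch_right (a joint): right (-y) catch of the blown unit: 0 = sprung out and locked, grows as it is pressed in (m), stop at 0.0065. Spring 2 N when out, 5 N at the stop.
- blown_tab_right (a point): middle of the outer face of the right (-y) catch's finger tab on the blown unit, 58 mm above the worktop when seated: the place to press. The tab is 26 mm wide (x), from 36 to 72 mm above the worktop; the two outer faces are 54 mm apart free, 41 mm pinched to the stops.
- sound_unit: The other unit, to be left alone: fixed grey fuse unit, 175 (x) by 84 mm (y). Origin: middle of the fuse bay, at worktop height; x away from the robot, y to the left (turned up to 20 degrees). Bay housing 34 mm high, opening 42 (x) by 56 mm (y). Isolator block, 30 mm high, at x -105 to -39, y -33 to 33 mm; terminal block, 24 mm high, to x +52 mm.
- sound_carrier: loose fuse carrier, 0.11 kg, axes as its unit's. Origin: middle of its underside, 4 mm above the worktop when seated. White body 39 (x) by 29 (y), 62 mm high; black spring catches on its +y and -y sides. Locked unless both are pressed in over 4.5 mm; clear of the housing after 30 mm straight up. Its indicator pin is down, flush with its top (sound).
- sound_lever (a joint): isolator lever of the sound unit, black toggle. Hinge along the unit's x, at x -72, y 0, 30 mm above the worktop. 0 = on, leaning 0.6 rad left (+y); 1.2 = off, leaning 0.6 rad right (-y). Bar 9 mm thick, 15 mm knob. Friction 0.06 N m (2 N at the knob); stays where left.
- sound_lever_tip (a point): free end of the lever of the sound unit, on the knob's axis, 40 mm from the hinge.
- module_3: bystander, loose: metal plug-in module, 16x80x10 mm, lying between the units. Origin: centre of its underside.
- terminal_strip: bystander, loose: white six-way terminal strip, 18x60x16 mm, lying between the units. Origin: centre of its underside.
- card_b: bystander, loose: blue circuit card, 50x75x14 mm, lying flat behind, between the units. Origin: centre of its underside.
Mind the look-alikes: they are no part of the job. What is shaped like the blown_carrier but green is not meant.

How it is judged:
On the way, in this order (a step that is already met when the one before it is completed fails the run):
1. the blown unit's isolator is off while its carrier is still seated (value of joint blown_lever above 1 rad and z of blown_carrier in the frame of blown_unit below 0.008 m), for 0.2 s.
2. the carrier is pinched by both catches and lifted out of its housing (value of joint each of blown_catch_left, blown_catch_right above 0.0035 m and contact force between the fingers and blown_carrier above 1 N and value of joint blown_lever above 1 rad and z of blown_carrier in the frame of blown_unit above 0.04 m), for 0.2 s.
At the end, for the whole second after the job is handed in: the fingers hold the blown carrier with both catches pressed in at least 3.5 mm, upright within 17 degrees, at rest, its underside at least 97 mm above the worktop and touching no unit; its isolator is off (past 1.0 rad); the other isolator is still on and the other carrier seated (value of joint each of blown_catch_left, blown_catch_right above 0.0035 m and contact force between the fingers and blown_carrier above 1 N and value of joint blown_lever above 1 rad and height (world z) of blown_carrier above 0.097 m and angle between blown_carrier's own z axis and vertical below 0.3 rad and linear speed of blown_carrier below 0.03 m/s and contact force between blown_carrier and blown_unit below 0.05 N and contact force between blown_carrier and sound_unit below 0.05 N and value of joint sound_lever below 0.3 rad and z of sound_carrier in the frame of sound_unit below 0.008 m); the arm keeps its last pose, push and grip.
It fails at once if the carrier was pulled with its isolator still on (z of blown_carrier in the frame of blown_unit above 0.012 m and value of joint blown_lever below 0.95 rad).
It fails at once if the other unit's isolator was moved or its carrier pulled (value of joint sound_lever above 0.35 rad or z of sound_carrier in the frame of sound_unit above 0.01 m).
It fails at once if a thing lying about was disturbed (moved over 20 mm) (distance of any of module_3, terminal_strip, card_b from where it was at the start of the episode above 0.02 m).
It also fails if it takes over 48 s, if anything falls off the work surface, if the arm or the gripper's body presses on something with over 40 N, if the wrist force passes 120 N, or if a joint passes its speed limit or range.

ROBOT

A 6-joint arm with a two-finger parallel gripper is mounted at the origin on a cart in front of the work surface, level with it; the furniture and walls round the work are solid. World frame = base frame: x ahead of the robot, y to its left, z up, the work surface at z = 0. Lengths are in m, angles in rad, forces in N, time in s.
With the tool pointing down it reaches from about 0.425 to 0.95 m from the base axis. Payload 14.7 kg.
Tool frame: the origin (TCP) lies on the centre line of the jaws, within the pads' length; the fingertips stand 8 mm ahead of it and the grasp point (between the pads) lies 11 mm behind it; x points along the fingers, z is the direction in which the jaws open and shut, and the axes are right-handed (so a half turn about x gives the same grasp; the last joint's range is limited). The gripper opens to 85 mm and grips with 20 to 120 N. Pads are 22 mm wide; open, the fingers measure 114 mm over their backs; the gripper's body (76 mm by 85 mm) begins 54 mm behind the grasp point. The pads swing forward as they close: fully open they stand 13 mm farther back than shut.
Start: joints at [1.255, 0.48, 1.596, -0, 1.065, -0.047], TCP at [0.173, 0.627, 0.239] pointing down, gripper open.
Joint ranges: [-2.75, 2.75], [-0.82, 2.05], [0.23, 2.67], [-1.56, 4.7], [0.09, 2.69], [-2.92, 2.92]. Speed limits (rad/s): [1.89, 1.89, 2.39, 3.01, 3.01, 3.01].

INTERFACE

Orientations are given as a unit quaternion [w, x, y, z].
In Python, from bench import arm gives the robot as it stands.
- The arm moves only by the tool servo_tool, never from a script. Its argument "increments" is a list of rows, each a list of 2 entries, a list of its own where there are three numbers: the shift along the tool's x, y, z scaled (see below), then the turn, a rotation vector about the tool's x, y, z scaled (see below). In form: [[[dx, dy, dz], [wx, wy, wz]], ...]. A call has 1 to 10 rows; each row shifts and turns the commanded pose from where the row before left it, along the tool's axes as they then stand; what a row does not reach is not made up. The controller multiplies each number of a shift by 0.025 m and each number of a turn by 8 degrees. A row lasts 1/10 s, in which the tool goes at most 50 mm and 8.59 degrees, less where a joint would pass 70% of its speed; a pose out of reach is approached as far as the arm can. A call with a number of a shift or a turn outside -1 to 1 is refused whole. A call with a gripper value outside its range is refused whole. "gripper" is the closure, from 0 (fully open) to 1 (shut), set as the call begins (left out, the last holds). The fingers move at their own pace and stop on an object; "newtons" is the grip in N (left out, the last holds). Time passes only in rows, so rows that do not move let the fingers close. It gives the time, the measured TCP pose, the force and the opening at its end, in the units of the state.
- arm.observe(): the state, without advancing time (a new reading comes with each control period).
- arm.grab_frame(name): name is "scene" or "top" or "wrist"; returns the picture (480x640x3 uint8, red, green, blue); there is no depth.
- arm.camera_info(name): a dict with "fx", "fy", "cx", "cy" (pixels), "distortion" ([k1, k2, p1, p2, k3] as OpenCV has them; the pictures are not rectified), "origin" and "orientation" of the camera in the world. Camera axes: x right, y up, looking along -z (the intrinsics and any distortion apply to the point x, -y, -z); pixel columns grow to the right and rows downward; lengths in m; the calibration is good to about 2 mm. A picture is of the moment at which its call begins: read the wrist's pose just before it. camera_info takes no time and is no camera call; for the wrist camera it gives the pose at the moment of the call.
- arm.close_job(): hands the job in, once; it reports no verdict.
The state is a dict: "time_s": time; "joints": joint angles; "qd": joint speeds; "joint_efforts": joint torques, N m; "eef_pos": TCP position; "tool_rot": TCP orientation; "force": force on the tool from outside, world axes, zero at the start; "ft_torque": the same for the moment, N m; "finger_gap": opening from 0.0 (shut) to 1.0 (fully open).
Only numpy, scipy, OpenCV 4.12 (cv2) and the standard library are available. Lean on these libraries where they do the work, as an engineer would, in place of code of your own. Each camera call takes 0.05 s, during which the arm holds its last target. There are 200 camera calls.

## Working session

There is one attempt and no reset: what is moved stays moved. The work goes in short steps, Python scripts to look and compute and a tool call to move; the robot and the scene stay as the last step left them, time stands still between calls to the robot, and variables do not carry over. Pictures are saved under pics/ and viewed, about 8 in all and at most 12, crops included, and the job is handed in when it is done.

Besides the shell and the picture viewer there is one more tool, called after ">>>" by a JSON object that holds its "method" and its "body". servo_tool: Moves the arm, as the interface text tells. Its arguments: {"type":"object","properties":{"increments":{"type":"array"},"gripper":{"type":"number"},"newtons":{"type":"number"}},"required":["increments"]}

```bash
mkdir -p pics; ls; python3 - <<'E'
from bench import arm
import cv2
s=arm.observe();print({k:s[k] for k in('time_s','eef_pos','tool_rot','force','finger_gap')})
for n in('scene','top'):
    im=arm.grab_frame(n);cv2.imwrite(f'pics/{n}0.png',im[:,:,::-1]);print(arm.camera_info(n))
E
```

```text
pics
{'time_s': 0.0, 'eef_pos': array([0.17246442, 0.62626562, 0.23865166]), 'tool_rot': array([ 0.56211741, -0.42874862,  0.56285301,  0.42824657]), 'force': array([-0.62427127,  0.47605734, -0.45988422]), 'finger_gap': 0.9989077626438911}
{'fx': 498.7190833461014, 'fy': 498.7190833461014, 'cx': 316.2083066477658, 'cy': 240.84622333481278, 'distortion': array([-0.11982396,  0.        ,  0.        ,  0.        ,  0.        ]), 'origin': array([-0.01416505,  0.56348245,  0.40311753]), 'orientation': array([-0.34383469, -0.22246115,  0.49677182,  0.76518397])}
{'fx': 583.7433671274215, 'fy': 583.7433671274215, 'cx': 321.9235443688419, 'cy': 240.81625096736127, 'distortion': array([-0.14187548,  0.        ,  0.        ,  0.        ,  0.        ]), 'origin': array([0.39941686, 0.05865659, 0.89414809]), 'orientation': array([-0.65642652, -0.07505101,  0.08239018,  0.74611221])}
```

View pics/scene0.png

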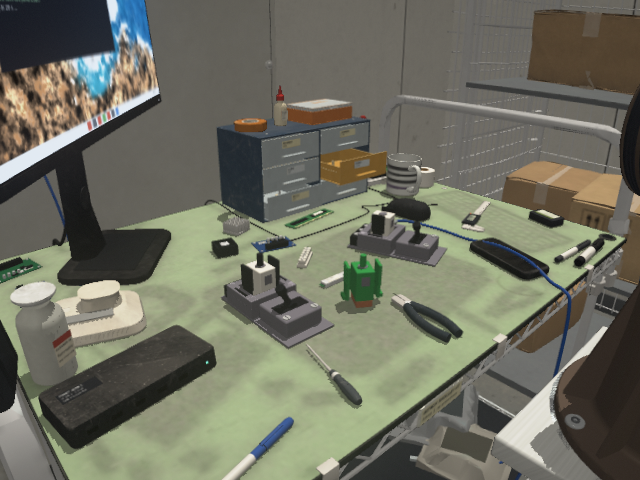

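View pics/top0.png

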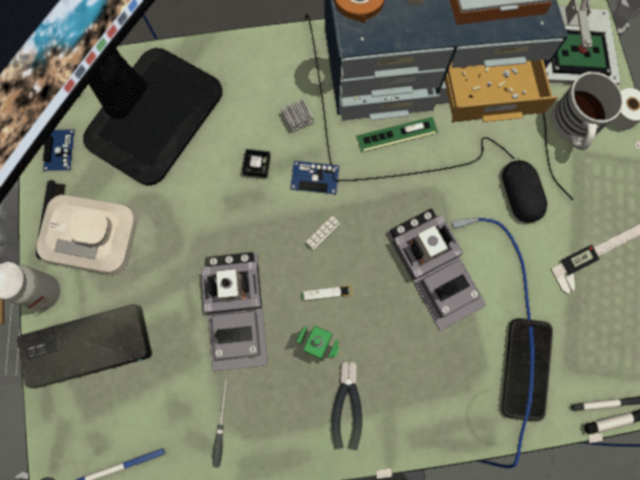

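Candidates: the left unit's white carrier (top 228,284; scene 261,275), the right unit's white carrier (top 432,240; scene 383,222), and the green look-alike (top 320,342), which is ruled out. The left one seems to have its pin up, so I'll check that in a close crop.

```bash
cat > h.py <<'E'
import numpy as np,cv2
from scipy.spatial.transform import Rotation as R
from bench import arm
def rot(q): return R.from_quat([q[1],q[2],q[3],q[0]])
def ray(ci,uv):
    K=np.array([[ci['fx'],0,ci['cx']],[0,ci['fy'],ci['cy']],[0,0,1]])
    p=cv2.undistortPoints(np.array(uv,float).reshape(-1,1,2),K,ci['distortion'])[:,0]
    return rot(ci['orientation']).apply(np.c_[p[:,0],-p[:,1],-np.ones(len(p))])
def onz(ci,uv,z):
    d=ray(ci,uv);o=ci['origin'];return o+d*((z-o[2])/d[:,2])[:,None]
def proj(ci,P):
    p=rot(ci['orientation']).inv().apply(np.atleast_2d(P)-ci['origin'])
    K=np.array([[ci['fx'],0,ci['cx']],[0,ci['fy'],ci['cy']],[0,0,1]])
    return cv2.projectPoints(np.c_[p[:,0],-p[:,1],-p[:,2]],np.zeros(3),np.zeros(3),K,ci['distortion'])[0][:,0]
E
python3 - <<'E'
import cv2,numpy as np
s=cv2.imread('pics/scene0.png');t=cv2.imread('pics/top0.png')
a=cv2.resize(s[235:350,215:340],(400,368),interpolation=2)
b=cv2.resize(s[195:275,340:450],(400,291),interpolation=2)
c=cv2.resize(t[245:375,190:280],None,fx=4,fy=4,interpolation=2)
o=np.zeros((660,760,3),np.uint8);o[:368,:400]=a;o[368:659,:400]=b;o[:520,400:760]=c
cv2.imwrite('pics/crop.png',o[:600])
E
```

```text
(no output)
```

View pics/crop.png

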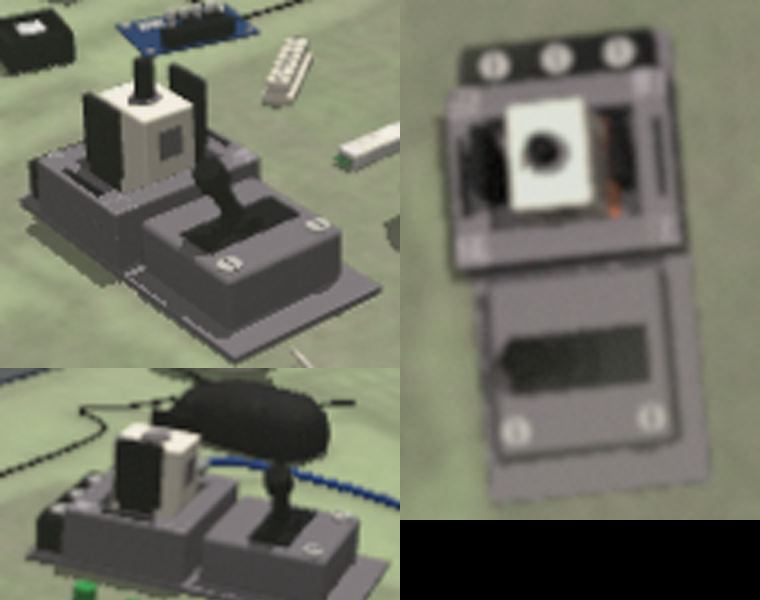

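The crop settles it: the left unit's pin stands up (black post at crop 145,75), while the right one's is flush. So the blown unit is the left one. Next I'll get its pose from the top view.

```bash
python3 - <<'E'
from h import *
ci=arm.camera_info('top')
f=lambda pts,z:onz(ci,(np.array(pts,float)-[400,0]+.0)/4+[190,245]-.375,z)[:,:2]
c=f([(506,100),(585,97),(594,207),(512,212)],.066);print('carrier',c.round(4),c.mean(0))
t=f([(494,65),(557,58),(619,51)],.024);i=f([(517,432),(652,417)],.03);print('term',t,'iso',i)
hh=f([(450,97),(670,82),(683,250),(455,270)],.034);print('hous',hh,hh.mean(0))
for a,b in((t[2],t[0]),(i[1],i[0]),(hh[1],hh[0]),(hh[2],hh[3]),(c[1],c[0]),(c[2],c[3])):
    d=b-a;print('yaw',np.degrees(np.arctan2(-d[0],d[1])))
d=t.mean(0)-i.mean(0);print('yawx',np.degrees(np.arctan2(d[1],d[0])))
k=f([(508,365)],.063);print('knob',k)
s=arm.observe();print(rot(s['tool_rot']).as_matrix().round(3))
w=arm.camera_info('wrist');print(w, rot(s['tool_rot']).inv().apply(w['origin']-s['eef_pos']))
E
```

```text
carrier [[0.5636 0.1952]
 [0.561  0.1665]
 [0.5209 0.1672]
 [0.5227 0.1967]] [0.54203484 0.18139926]
term [[0.58595434 0.20548664]
 [0.5856072  0.18119123]
 [0.58530678 0.15734072]] iso [[0.4467346  0.2086096 ]
 [0.44623487 0.15850858]]
hous [[0.57369442 0.22149165]
 [0.56893541 0.13830456]
 [0.50551514 0.14014401]
 [0.50850815 0.2252667 ]] [0.53916328 0.18130173]
yaw -0.770575756104865
yaw -0.5714773813147124
yaw -3.274233988123765
yaw -2.01375238764906
yaw -5.00632670824367
yaw -3.574553401219595
yawx -0.9139175489517535
knob [[0.46881663 0.20379682]]
[[-0.    -0.964  0.266]
 [-0.001  0.266  0.964]
 [-1.     0.    -0.001]]
{'fx': 401.2582453718869, 'fy': 401.2582453718869, 'cx': 321.50688828467975, 'cy': 246.3284734188104, 'distortion': array([-0.08072425,  0.        ,  0.        ,  0.        ,  0.        ]), 'origin': array([0.1081175 , 0.64428389, 0.37293414]), 'orientation': array([ 0.78854551, -0.10648232, -0.08064627,  0.60029466])} [-1.34186218e-01  6.68497715e-02  9.12355744e-05]
```

>>> {"method": "servo_tool", "body": {"increments": [[[0,-1,-0.74],[0,0,0]],[[0,-1,-0.74],[0,0,0]],[[0,-1,-0.74],[0,0,0]],[[0,-1,-0.74],[0,0,0]],[[0,-1,-0.74],[0,0,0]],[[0,-1,-0.74],[0,0,0]],[[0,-1,-0.74],[0,0,0]],[[0,-1,-0.74],[0,0,0]],[[0,-1,-0.74],[0,0,0]],[[0,-1,-0.74],[0,0,0]]], "gripper": 1, "newtons": 40}}

```text
time_s: 1.1
eef_pos: [0.365, 0.3807, 0.2391]
tool_rot: [0.562, -0.429, 0.563, 0.428]
force: [-0.5, 0.2, -0.2]
finger_gap: -0.0
```

>>> {"method": "servo_tool", "body": {"increments": [[[0,-1,-0.74],[0,0,0]],[[0,-1,-0.74],[0,0,0]],[[0,-1,-0.74],[0,0,0]],[[0,-1,-0.74],[0,0,0]],[[0,-1,-0.74],[0,0,0]],[[0,-0.5,-0.4],[0,0,0]],[[0,0,0],[-0.9,0,0]],[[0,0,0],[-0.9,0,0]],[[0,0,0],[0,0,0]],[[0,0,0],[0,0,0]]]}}

```text
time_s: 2.1
eef_pos: [0.4695, 0.2468, 0.2392]
tool_rot: [0.505, -0.495, 0.505, 0.495]
force: [-0.7, 0.0, 0.1]
finger_gap: -0.002
```

```bash
python3 - <<'E'
from h import *
s=arm.observe();print(s['time_s'],s['eef_pos'],s['force'],rot(s['tool_rot']).as_matrix().round(3))
w=arm.camera_info('wrist');im=arm.grab_frame('wrist');cv2.imwrite('pics/w1.png',im[:,:,::-1]);print(w)
print(proj(w,[[.469,.2056,.063],[.541,.1815,.066],[.541,.1815,.086]]))
E
```

```text
2.1 [0.46954249 0.24676884 0.23918937] [-0.74186395  0.04786243  0.07809305] [[-0.    -1.     0.021]
 [-0.     0.021  1.   ]
 [-1.     0.    -0.   ]]
{'fx': 401.2582453718869, 'fy': 401.2582453718869, 'cx': 321.50688828467975, 'cy': 246.3284734188104, 'distortion': array([-0.08072425,  0.        ,  0.        ,  0.        ,  0.        ]), 'origin': array([0.40279613, 0.24819472, 0.37340087]), 'orientation': array([ 0.70840145, -0.09525547, -0.09353986,  0.6930686 ])}
[[269.33554465 224.33510011]
 [245.08000674 310.17810626]
 [240.49040323 320.74276221]]
```

View pics/w1.png

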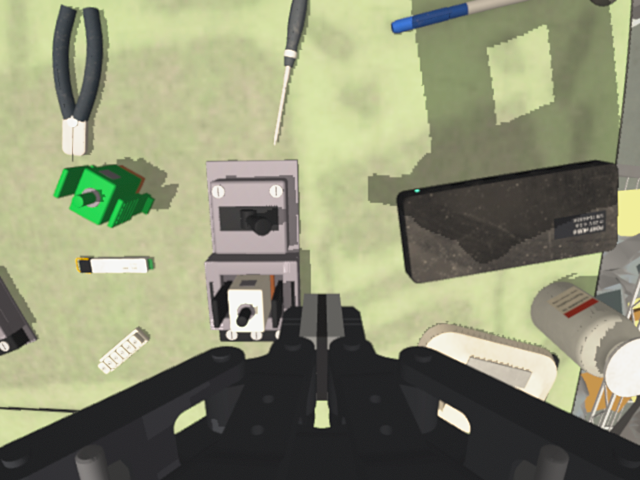

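The knob is at about (262,225) and the pin top at (242,316), both close to where I predicted. Descending to the left of the lever, fingers shut.

>>> {"method": "servo_tool", "body": {"increments": [[[1,0,0],[0,0,0]],[[1,0,0],[0,0,0]],[[1,0,0],[0,0,0]],[[1,0,0],[0,0,0]],[[1,0,0],[0,0,0]],[[1,0,0],[0,0,0]],[[1,0,0],[0,0,0]],[[0.36,0,0],[0,0,0]],[[0,0,0],[0,0,0]]]}}

```text
time_s: 3.05
eef_pos: [0.4691, 0.2464, 0.0544]
tool_rot: [0.504, -0.495, 0.505, 0.496]
force: [0.2, 0.8, 0.2]
finger_gap: 0.006
```

>>> {"method": "servo_tool", "body": {"increments": [[[0,0,-0.3],[0,0,0]],[[0,0,-0.3],[0,0,0]],[[0,0,-0.3],[0,0,0]],[[0,0,-0.3],[0,0,0]],[[0,0,-0.3],[0,0,0]],[[0,0,-0.3],[0,0,0]],[[0,0,-0.2],[0,0,0]],[[0,0,0],[0,0,0]]]}}

```text
time_s: 3.85
eef_pos: [0.4688, 0.1958, 0.0552]
tool_rot: [0.504, -0.495, 0.505, 0.495]
force: [-0.2, -0.1, 1.0]
finger_gap: -0.001
```

>>> {"method": "servo_tool", "body": {"increments": [[[0,0,-0.2],[0,0,0]],[[0,0,-0.2],[0,0,0]],[[0,0,-0.15],[0,0,0]],[[0,0,0],[0,0,0]]]}}

```text
time_s: 4.25
eef_pos: [0.4689, 0.1838, 0.0552]
tool_rot: [0.505, -0.495, 0.504, 0.496]
force: [-2.4, 24.2, -5.4]
finger_gap: -0.001
```

```bash
python3 - <<'E'
from h import *
print(arm.observe()['force'])
im=arm.grab_frame('scene');cv2.imwrite('pics/s2.png',cv2.resize(im[220:360,200:350,::-1],None,fx=4,fy=4,interpolation=2))
E
```

```text
[-2.37439314 24.17214599 -5.42079845]
```

View pics/s2.png

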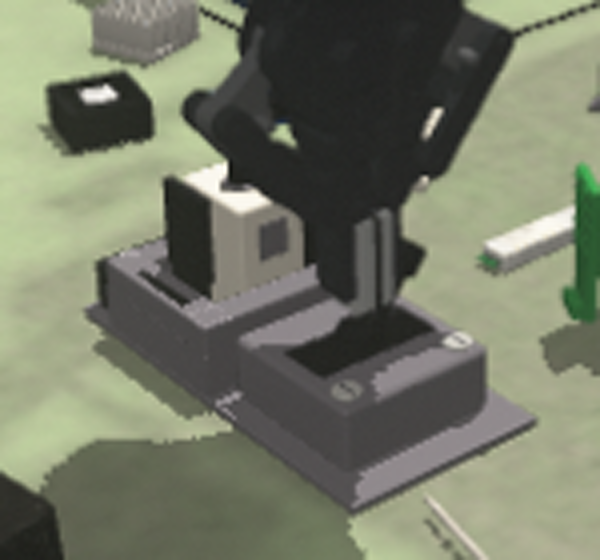

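The push met the stop at 24 N with y=0.184, which is where I expected it. The lever leans right in the picture. Now I'll back off, rise, open and go above the carrier.

>>> {"method": "servo_tool", "body": {"increments": [[[0,0,0.6],[0,0,0]],[[-1,0,0],[0,0,0]],[[-1,0,0],[0,0,0]],[[-1,0,0],[0,0,0]],[[-1,0,0],[0,0,0]],[[-1,-1,0],[0,0,0]],[[0,-1,-0.3],[0,0,0]],[[0,-0.88,-0.4],[0,0,0]],[[0,0,0],[0,0,0]],[[0,0,0],[0,0,0]]]}}

```text
time_s: 5.3
eef_pos: [0.5402, 0.1788, 0.1799]
tool_rot: [0.504, -0.495, 0.505, 0.496]
force: [-1.0, -0.2, -0.5]
finger_gap: -0.001
```

>>> {"method": "servo_tool", "body": {"increments": [[[0,0,0],[0,0,0]],[[0,0,0],[0,0,0]],[[0,0,0],[0,0,0]],[[0,0,0],[0,0,0]],[[0,0,0],[0,0,0]]], "gripper": 0}}

```text
time_s: 5.8
eef_pos: [0.5405, 0.1792, 0.1803]
tool_rot: [0.504, -0.496, 0.504, 0.496]
force: [-0.2, -0.3, -0.9]
finger_gap: 0.844
```

```bash
python3 - <<'E'
from h import *
s=arm.observe();print(s['time_s'],s['eef_pos'],s['force'],s['finger_gap'],rot(s['tool_rot']).as_matrix().round(3))
w=arm.camera_info('wrist');im=arm.grab_frame('wrist');cv2.imwrite('pics/w3.png',im[:,:,::-1])
print(proj(w,[[.469,.183,.03],[.469,.160,.063],[.541,.1815,.066],[.541,.1815,.086]]))
E
```

```text
5.8 [0.54049277 0.17918777 0.18032656] [-0.18091245 -0.25643344 -0.89037581] 0.8442704870717638 [[-0.    -1.     0.017]
 [-0.     0.017  1.   ]
 [-1.     0.    -0.   ]]
[[325.01093903 129.65791252]
 [287.56117166 129.49312879]
 [324.95998568 244.79197216]
 [325.25799494 253.59354572]]
```

View pics/w3.png

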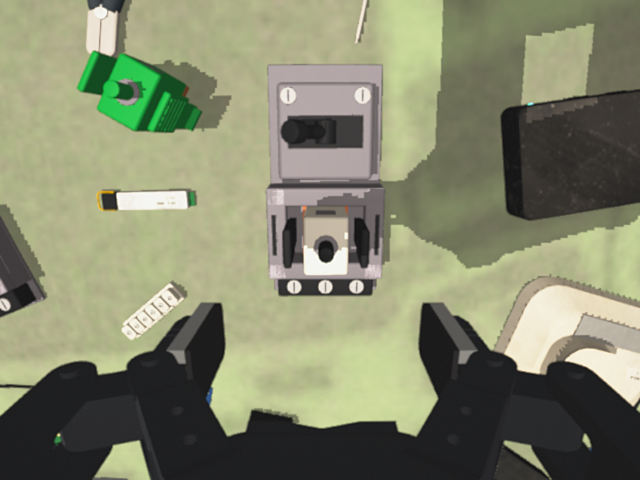

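The lever knob is at (292,131), so it's fully off. The carrier and pin (325,250) match the prediction, and the gripper is lined up with them. Descending to straddle the tabs.

>>> {"method": "servo_tool", "body": {"increments": [[[0.8,-0.04,0.1],[0,0,0]],[[1,0,0],[0,0,0]],[[1,0,0],[0,0,0]],[[1,0,0],[0,0,0]],[[1,0,0],[0,0,0]],[[0.45,0,0],[0,0,0]],[[0,0,0],[0,0,0]]]}}

```text
time_s: 6.55
eef_pos: [0.5408, 0.1813, 0.0478]
tool_rot: [0.504, -0.495, 0.505, 0.496]
force: [0.9, 0.1, 0.6]
finger_gap: 1.001
```

>>> {"method": "servo_tool", "body": {"increments": [[[0,0,0],[0,0,0]],[[0,0,0],[0,0,0]],[[0,0,0],[0,0,0]],[[0,0,0],[0,0,0]],[[0,0,0],[0,0,0]],[[0,0,0],[0,0,0]],[[0,0,0],[0,0,0]],[[0,0,0],[0,0,0]],[[0,0,0],[0,0,0]],[[0,0,0],[0,0,0]]], "gripper": 1, "newtons": 40}}

```text
time_s: 7.55
eef_pos: [0.5427, 0.1818, 0.0509]
tool_rot: [0.505, -0.496, 0.504, 0.495]
force: [-3.6, -1.6, 20.9]
finger_gap: 0.436
```

The gap reads 37 mm by linear scaling, and there's 21 N pushing up, so the tips probably swung down onto the housing rim. I'll lift gently and see.

>>> {"method": "servo_tool", "body": {"increments": [[[-0.2,0,0],[0,0,0]],[[-0.2,0,0],[0,0,0]],[[-0.2,0,0],[0,0,0]],[[0,0,0],[0,0,0]]]}}

```text
time_s: 7.95
eef_pos: [0.5421, 0.1817, 0.0649]
tool_rot: [0.505, -0.496, 0.504, 0.495]
force: [0.5, 0.7, -0.9]
finger_gap: 0.418
```

```bash
python3 - <<'E'
from h import *
s=arm.observe();print(s['eef_pos'],s['force'])
im=arm.grab_frame('scene')[220:360,200:350,::-1];w=arm.grab_frame('wrist')[130:330,220:430,::-1]
o=np.zeros((560,800,3),np.uint8);o[:373,:400]=cv2.resize(im,(400,373),interpolation=2);o[:381,400:]=cv2.resize(w,(400,381),interpolation=2)
cv2.imwrite('pics/g4.png',o[:385])
E
```

```text
[0.54210548 0.1816824  0.06485772] [ 0.526164    0.73476522 -0.9222125 ]
```

View pics/g4.png

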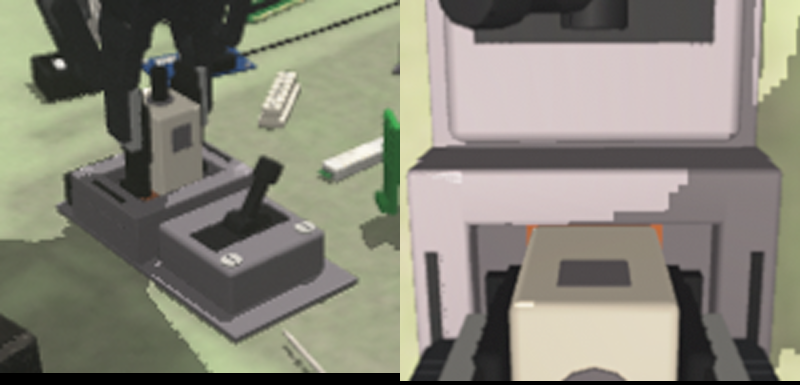

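The carrier is rising with the gripper, pinched on both tabs and upright. The load is only its own weight and the lever is still off. Continuing the lift.

>>> {"method": "servo_tool", "body": {"increments": [[[-0.4,0,0],[0,0,0]],[[-0.4,0,0],[0,0,0]],[[-0.4,0,0],[0,0,0]],[[-0.4,0,0],[0,0,0]],[[-0.4,0,0],[0,0,0]],[[-0.4,0,0],[0,0,0]],[[-0.4,0,0],[0,0,0]],[[-0.4,0,0],[0,0,0]],[[-0.4,0,0],[0,0,0]],[[-0.4,0,0],[0,0,0]]]}}

```text
time_s: 9.05
eef_pos: [0.5417, 0.1815, 0.1649]
tool_rot: [0.504, -0.496, 0.504, 0.496]
force: [1.3, -0.3, -1.5]
finger_gap: 0.422
```

>>> {"method": "servo_tool", "body": {"increments": [[[-0.4,0,0],[0,0,0]],[[-0.4,0,0],[0,0,0]],[[0,0,0],[0,0,0]],[[0,0,0],[0,0,0]],[[0,0,0],[0,0,0]],[[0,0,0],[0,0,0]]]}}

```text
time_s: 9.65
eef_pos: [0.5414, 0.1815, 0.1835]
tool_rot: [0.504, -0.495, 0.505, 0.496]
force: [0.2, -0.7, -1.6]
finger_gap: 0.425
```

```bash
python3 - <<'E'
from h import *
s=arm.observe();print(s['eef_pos'],s['force'])
ci=arm.camera_info('scene');im=arm.grab_frame('scene')[150:350,190:440,::-1]
print(proj(ci,[[.522,.1815,.1],[.522,.1815,.12],[.522,.1815,.18]])-[190,150])
cv2.imwrite('pics/l5.png',cv2.resize(im,None,fx=3,fy=3,interpolation=2))
E
```

```text
[0.54141176 0.18146416 0.18352879] [ 0.15530965 -0.70067158 -1.63706884]
[[76.99282899 97.79581749]
 [76.44758176 85.11558938]
 [74.78671653 45.32335656]]
```

View pics/l5.png

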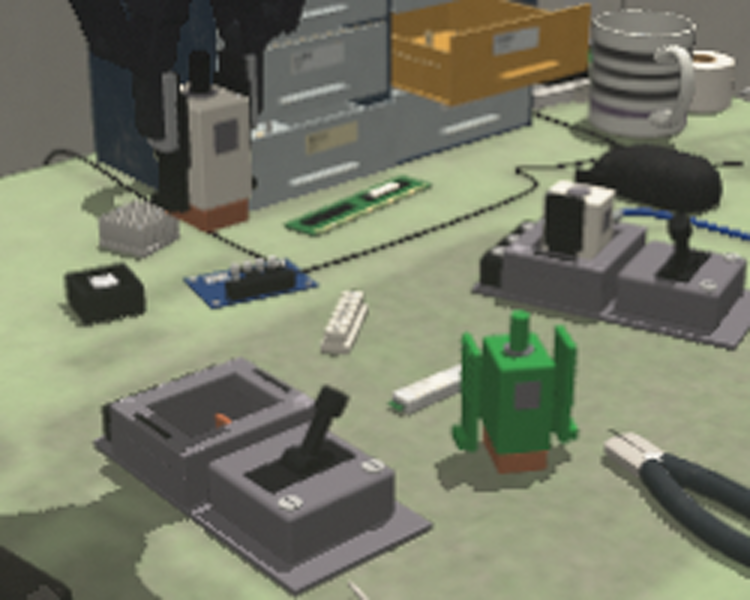

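The carrier hangs upright in the gripper. Its underside, at about (222,222) in the crop, works out to z≈0.137 m. The lever is off, the other unit and the loose things look unmoved, and the catches are still pinched. Handing in.

```bash
python3 -c "
from bench import arm
print(arm.close_job())"
```

```text
the job is handed in; nothing more can be done
None
```

The job is handed in, with the arm holding the blown carrier clear of its housing. The hand-in gives no verdict, so I can't confirm it passed.

- **What I did:** The left unit had its indicator pin up. I pushed its lever right until it hit the stop (24 N). I then pinched both catches at 40 N, lifted the carrier straight out and kept holding it.
- **Last checks:**
  - The carrier is upright, with its underside about 13–14 cm above the worktop, and the arm is at rest carrying about 1.6 N.
  - The lever is fully over to the right.
  - In the last picture, the other unit still has its carrier in and its lever leaning as before, and the things lying about look unmoved. I judged those by eye, not by measurement.
- **Disagreements:**
  - While closing, about 21 N pushed up on the tool, probably the fingertips touching the housing rim. It went away on lifting.
  - The gripper opening reads about 36 mm by linear scaling, against the 41 mm expected with both catches fully pinched. I put that down to a non-linear gap reading, since the carrier unlocked and came out freely.

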